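# Index the vial carousel to the reader

## Task

Swivel the clicking sample carousel (the upright yellow post on its rim is the handle) by the right number of clicks so that the vial with the red cap stands straight in front of the grey code reader, and leave the carousel at rest in that click. Leave the red-capped vial standing in its cup: do not touch it or lift it.

Things in the scene. Friction and masses are not known exactly. Their poses are not given: they have to be found in the camera images.
- carousel_base: Fixed white round base, 200 mm across, bolted to the black bench. Origin: on the swivel axis at bench height; z up. Its x axis points from the axis to the code reader, a grey block (46 x 64 mm, 95 mm tall, green arrow on top) whose dark window faces the disc 120 mm from the axis. The reading place, straight in front of the reader, is 85 mm from the axis along this x axis.
- carousel (a joint): Turn of the aluminium disc (216 mm across, top 34 mm above the bench), rad, anticlockwise from above positive; 0 at the start, stops at +-1.92. It clicks every 30 degrees (0, +-30, +-60, +-90) and, let go, draws itself into the nearest click; turning takes 2 to 6 N at the handle. Seven grey vial cups, one click apart, 85 mm from the axis; at 0 the middle (empty) one is at the reader.
- handle_top (a point): Centre of the top of the handle: an upright yellow round post, 18 mm thick, on the disc's rim, 135 mm from the swivel axis, opposite the middle cup: at joint 0 it is on the side away from the reader (base -x). It turns with the disc, not by itself. Top 150 mm above the bench, post free down to 40 mm. Above 110 mm it stands clear of the vials: pinch it there from above and lead it round.
- vial_red: Clear vial with a red cap, 23 mm thick, 75 mm tall, loose in a cup (22 mm deep, 1 mm play). Origin: centre of its underside, 34 mm above the bench; top at 109 mm. It starts 60 or 90 degrees (two or three clicks) to one side of the reader. Like vials with blue, white and green caps stand in other cups; a water bottle, a capped jar and a wrench lie nearby.
Things that resemble listed ones, but are neither listed nor needed, are in the scene too. Leave any orange or turquoise look-alike of the vial_red alone.

How it is judged:
By the outcome, as a careful person would: the job done as asked, in the order asked, and still so for the second after the job is handed in, with the robot touching nothing.
It also fails if it takes over 35 s, if anything falls off the work surface, if the arm or the gripper's body presses on something with over 40 N, if the wrist force passes 120 N, or if a joint passes its speed limit or range.

## Robot

A 6-joint arm with a two-finger parallel gripper is mounted at the origin on the work surface. World frame = base frame: x ahead of the robot, y to its left, z up, the work surface at z = 0. Lengths are in m, angles in rad, forces in N, time in s.
With the tool pointing down it reaches from about 0.4 to 0.825 m from the base axis. Payload 7 kg.
Tool frame: the origin (TCP) lies at the centre of the arm's flange, where the gripper is bolted on; the fingertips stand 178 mm ahead of it and the grasp point (between the pads) lies arm.tcp_to_grasp ahead of it (arm.tcp_to_grasp is the distance from the TCP to the grasp point, in m); z points along the fingers, y is the direction in which the jaws open and shut (so a half turn about z gives the same grasp; the last joint's range is limited). The gripper opens to 88 mm and grips with 3 to 60 N. Pads are 19 mm wide; open, the fingers measure 130 mm over their backs; the gripper's body (78 mm by 193 mm) begins 47 mm behind the grasp point.
Start: joints at [-1.048, 0.359, 0.012, 0, -1.224, -0.288], TCP at [0.157, -0.656, 0.405] pointing down, gripper open.
Joint ranges: [-3.07, 3.07], [-1.43, 2.12], [-1.02, 1.25], [-3.03, 1.67], [-3.05, -0], [-3.03, 3.03]. Speed limits (rad/s): [2.39, 2.39, 3.01, 3.14, 3.14, 3.14].

## Interface

Orientations are given as [roll, pitch, yaw] about the fixed x, y, z axes, in that order (R = Rz(yaw) Ry(pitch) Rx(roll)).
In Python, from station import arm gives the robot as it stands.
- The arm moves only by the tool move_arm, never from a script. Its argument "deltas" is a list of rows, each a list of 6 numbers: the shift along the world's x, y, z in mm, then the turn, a rotation vector about the world's x, y, z in degrees. In form: [[tx, ty, tz, ax, ay, az], ...]. A call has exactly 5 rows; each row shifts and turns the commanded pose from where the row before left it; what a row does not reach is not made up. A row lasts 1/12 s, in which the tool goes at most 41.7 mm and 7.16 degrees, less where a joint would pass 70% of its speed; a pose out of reach is approached as far as the arm can. A call with a gripper value outside its range is refused whole. "claw" is the closure in counts, from 0 (fully open) to 255 (shut), set as the call begins (left out, the last holds). The fingers move at their own pace and stop on an object; "squeeze" is the grip in N (left out, the last holds). Time passes only in rows, so rows that do not move let the fingers close, or fill a call up. It gives the time, the measured TCP pose, the force and the opening at its end, in the units of the state.
- arm.get_state(): the state, without advancing time (a new reading comes with each control period).
- arm.grab_frame(name): name is "scene" or "side" or "wrist"; returns the picture (384x512x3 uint8, red, green, blue); there is no depth.
- arm.calibration(name): a dict with "intrinsics" (3x3 intrinsics, pixels), "T" (4x4, takes a point from camera to world coordinates); the wrist camera has in their place "mount" (4x4, takes a point from camera to tool coordinates, whose origin is the TCP and whose axes are the flange's). Camera axes: x right, y up, looking along -z (the intrinsics and any distortion apply to the point x, -y, -z); pixel columns grow to the right and rows downward; lengths in m; the calibration is good to about 2 mm. A picture is of the moment at which its call begins: read the wrist's pose just before it. calibration takes no time and is no camera call.
- arm.job_done(): hands the job in, once; it reports no verdict.
Trained networks look in the newest picture that a camera, given by its name, has taken for a name from the list of things; names that differ only in an ending like _2 or _b are one class to them, and where a whole thing is asked for, a point or a joint stands for the part that bears it (a point fixed in the world has none). Each returns a list of dicts, best first, with "score" (0 to 1); they miss things now and then, are a little off and sometimes report something else, mostly with a low value. They report only what shows in the picture. A call takes as long as a camera call. They do not tell look-alikes from the thing itself.
- arm.spot_in(thing, camera): "xy" ([column, row] in pixels, amid what is visible of it).
- arm.masks_of(thing, camera): "pixels" (384x512 bool, what is visible of it) and "xy" ([column, row] in pixels, amid what is visible of it).
- arm.spot_point(thing, camera): "xy" ([column, row] in pixels: a listed point, or the origin of a listed thing).
The state is a dict: "t": time; "q": joint angles; "qd": joint speeds; "joint_efforts": joint torques, N m; "eef_pos": TCP position; "ee_rot": TCP orientation; "force": force on the tool from outside, world axes, zero at the start; "moment": the same for the moment, N m; "width": finger opening in m.
Only numpy, scipy, OpenCV 4.12 (cv2) and the standard library are available. Lean on these libraries where they do the work, as an engineer would, in place of code of your own. Each camera call takes 0.05 s, during which the arm holds its last target. There are 200 camera calls.

## Working session

There is one attempt and no reset: what is moved stays moved. The work goes in short steps, Python scripts to look and compute and a tool call to move; the robot and the scene stay as the last step left them, time stands still between calls to the robot, and variables do not carry over. Pictures are saved under pics/ and viewed, about 8 in all and at most 12, crops included, and the job is handed in when it is done.

Besides the shell and the picture viewer there is one more tool, called after ">>>" by a JSON object that holds its "fn" and its "kwargs". move_arm: Moves the arm, as the interface text tells. Its arguments: {"type":"object","properties":{"deltas":{"type":"array","items":{"type":"array","items":{"type":"number"}}},"claw":{"type":"number"},"squeeze":{"type":"number"}},"required":["deltas"]}

```bash
mkdir -p pics; cat > h.py <<'E'
from station import arm
import numpy as np, cv2
def ray(cam,xy):
    c=arm.calibration(cam);K=np.array(c["intrinsics"]);T=np.array(c["T"])
    d=np.linalg.solve(K,[xy[0],xy[1],1]);d=T[:3,:3]@[d[0],-d[1],-d[2]]
    return T[:3,3],d
def atz(cam,xy,z):
    o,d=ray(cam,xy);return (o+d*(z-o[2])/d[2]).round(4)
E
python3 - <<'E'
from h import *
print({k:v for k,v in arm.calibration("scene").items() if k not in("intrinsics","T")},arm.tcp_to_grasp)
s=arm.get_state();print(s["t"],s["eef_pos"],s["ee_rot"],s["width"])
ims=[]
for c in("scene","side"):
    im=arm.grab_frame(c);cv2.imwrite(f"pics/{c}0.png",im[...,::-1])
    for n,z in(("carousel_base",0),("handle_top",.15),("vial_red",.034)):
        for r in arm.spot_point(n,c)[:3]: print(c,n,r["score"],np.round(r["xy"]),atz(c,r["xy"],z))
E
```

```text
{} 0.1593
0.0 [ 0.15699344 -0.65628088  0.4037022 ] [ 3.13989112e+00 -1.62563303e-04 -2.90690721e+00] 0.08743261990784401
scene carousel_base 0.56 [264. 246.] [0.5824 0.0034 0.    ]
scene handle_top 0.6 [270. 148.] [ 0.4568 -0.0392  0.15  ]
scene vial_red 0.76 [222. 236.] [ 0.6202 -0.0701  0.034 ]
scene vial_red 0.74 [179. 200.] [ 0.5675 -0.2076  0.034 ]
scene vial_red 0.61 [165. 246.] [ 0.6875 -0.1587  0.034 ]
side carousel_base 0.58 [238. 249.] [0.5821 0.0074 0.    ]
side handle_top 0.73 [318. 183.] [ 0.4542 -0.0324  0.15  ]
side vial_red 0.74 [290. 183.] [ 0.5247 -0.1811  0.034 ]
side vial_red 0.68 [267. 190.] [ 0.5669 -0.1447  0.034 ]
side vial_red 0.63 [234. 205.] [ 0.6183 -0.0754  0.034 ]
```

View pics/scene0.png

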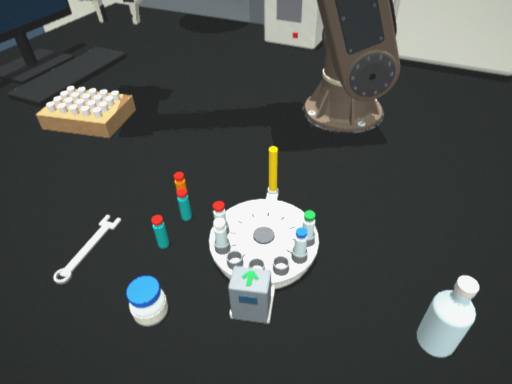

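View pics/side0.png

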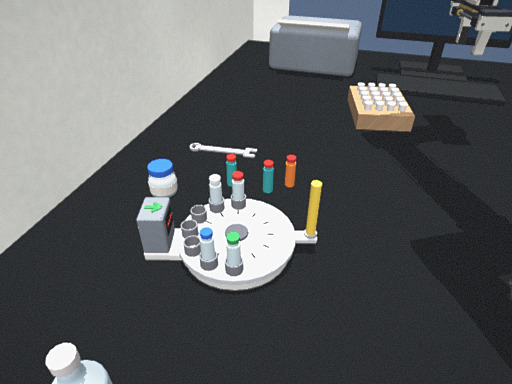

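The scene view shows the reader at (250,290) with three empty cups (-30, 0, +30). White is at (221,235), so -60, and the real red vial is at (219,215), so -90. Blue and green are on the + side. The orange and teal look-alikes stand on the bench at (180,185), (184,205) and (160,232). The side view agrees, so the turn is +90° (three clicks anticlockwise). I'm moving above the handle at about (0.455, -0.036).

>>> {"fn": "move_arm", "kwargs": {"deltas": [[15,31,0,0,0,0],[15,31,0,0,0,0],[15,31,0,0,0,0],[15,31,0,0,0,0],[15,31,0,0,0,0]], "claw": 0}}

```text
t: 0.82
eef_pos: [0.2323, -0.5, 0.4046]
ee_rot: [-3.142, 0.0, -2.907]
force: [1.4, 0.8, 0.6]
width: 0.0878
```

>>> {"fn": "move_arm", "kwargs": {"deltas": [[15,31,0,0,0,0],[15,31,0,0,0,0],[15,31,0,0,0,0],[15,31,0,0,0,0],[15,31,0,0,0,0]]}}

```text
t: 1.23
eef_pos: [0.3072, -0.3449, 0.4049]
ee_rot: [-3.141, 0.001, -2.907]
force: [0.6, 0.2, 0.3]
width: 0.0877
```

>>> {"fn": "move_arm", "kwargs": {"deltas": [[15,31,0,0,0,0],[15,31,0,0,0,0],[15,31,0,0,0,0],[15,31,0,0,0,0],[15,31,0,0,0,0]]}}

```text
t: 1.65
eef_pos: [0.3822, -0.1898, 0.4051]
ee_rot: [-3.141, 0.001, -2.907]
force: [1.3, -1.0, -0.3]
width: 0.0873
```

>>> {"fn": "move_arm", "kwargs": {"deltas": [[15,31,0,0,0,0],[15,31,0,0,0,0],[15,31,0,0,0,0],[15,31,0,0,0,0],[12,26,0,0,0,0]]}}

```text
t: 2.07
eef_pos: [0.4546, -0.0394, 0.4051]
ee_rot: [3.141, 0.001, -2.906]
force: [0.9, -1.3, 0.7]
width: 0.0875
```

```bash
cat >> h.py <<'E'
from scipy.spatial.transform import Rotation as Ro
def wray(xy,s):
    c=arm.calibration("wrist");K=np.array(c["intrinsics"]);M=np.array(c["mount"])
    W=np.eye(4);W[:3,:3]=Ro.from_euler("xyz",s["ee_rot"]).as_matrix();W[:3,3]=s["eef_pos"];T=W@M
    d=np.linalg.solve(K,[xy[0],xy[1],1]);return T[:3,3],T[:3,:3]@[d[0],-d[1],-d[2]]
def watz(xy,z,s):
    o,d=wray(xy,s);return (o+d*(z-o[2])/d[2]).round(4)
E
python3 - <<'E'
from h import *
s=arm.get_state();print(s["t"],s["eef_pos"],s["ee_rot"],np.round(s["q"],3))
im=arm.grab_frame("wrist");cv2.imwrite("pics/w1.png",im[...,::-1])
for n,z in(("carousel_base",0),("handle_top",.15),("vial_red",.034)):
    for r in arm.spot_point(n,"wrist")[:3]: print(n,r["score"],np.round(r["xy"]),watz(r["xy"],z,s))
for c in("scene","side"):
    arm.grab_frame(c)
    for r in arm.spot_in("vial_red",c)[:4]: print(c,r["score"],np.round(r["xy"]),atz(c,r["xy"],.037))
E
```

```text
2.0667 [ 0.45457956 -0.03936849  0.40507557] [ 3.14147863e+00  1.23038428e-03 -2.90593336e+00] [ 0.347 -0.011 -0.446  0.    -1.135 -1.683]
carousel_base 0.91 [266. 250.] [0.5843 0.0041 0.    ]
handle_top 0.57 [264. 204.] [ 0.4581 -0.0325  0.15  ]
vial_red 0.85 [119. 187.] [ 0.5215 -0.2105  0.034 ]
vial_red 0.56 [142. 219.] [ 0.5601 -0.1762  0.034 ]
scene 0.6 [219. 211.] [ 0.5641 -0.1087  0.037 ]
scene 0.58 [187. 205.] [ 0.5753 -0.1813  0.037 ]
scene 0.54 [162. 233.] [ 0.6635 -0.1839  0.037 ]
scene 0.52 [179. 181.] [ 0.5164 -0.2402  0.037 ]
side 0.81 [234. 186.] [ 0.6371 -0.1314  0.037 ]
side 0.73 [228. 170.] [ 0.6698 -0.1892  0.037 ]
side 0.69 [268. 175.] [ 0.5782 -0.1932  0.037 ]
side 0.54 [291. 170.] [ 0.5324 -0.2299  0.037 ]
```

View pics/w1.png

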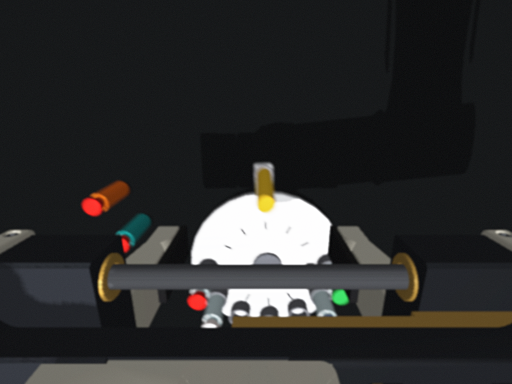

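The wrist view shows the post top at (266,205), between the open jaws. The red vial at (198,300) is far off, and the orange and teal vials sit outside the handle circle. I'm descending and gripping.

>>> {"fn": "move_arm", "kwargs": {"deltas": [[0,2,-25,0,0,2],[0,2,-25,0,0,2],[0,0,-25,0,0,0],[0,0,-25,0,0,0],[0,0,-13,0,0,0]]}}

```text
t: 2.88
eef_pos: [0.4528, -0.0386, 0.2893]
ee_rot: [3.141, -0.002, -2.839]
force: [0.2, 0.4, -0.1]
width: 0.0877
```

>>> {"fn": "move_arm", "kwargs": {"deltas": [[0,0,0,0,0,0],[0,0,0,0,0,0],[0,0,0,0,0,0],[0,0,0,0,0,0],[0,0,0,0,0,0]], "claw": 255, "squeeze": 12}}

```text
t: 3.3
eef_pos: [0.4543, -0.0375, 0.2928]
ee_rot: [-3.142, 0.002, -2.837]
force: [0.9, 0.4, -0.3]
width: 0.0598
```

>>> {"fn": "move_arm", "kwargs": {"deltas": [[0,0,0,0,0,0],[0,0,0,0,0,0],[0,0,0,0,0,0],[0,0,0,0,0,0],[0,0,0,0,0,0]]}}

```text
t: 3.72
eef_pos: [0.454, -0.0374, 0.2917]
ee_rot: [3.142, 0.0, -2.837]
force: [0.6, -0.2, 1.3]
width: 0.0266
```

```bash
python3 - <<'E'
from h import *
s=arm.get_state();print(s["t"],s["eef_pos"],s["force"],s["width"])
a=np.vstack([arm.grab_frame("scene")[100:300,130:380],arm.grab_frame("side")[120:320,130:380]])
cv2.imwrite("pics/g.png",cv2.resize(a,None,fx=1.5,fy=1.5)[...,::-1])
c=np.array([.5835,.005]);a0=np.radians(197.4)
P=[c+.135*np.array([np.cos(a0+t),np.sin(a0+t)]) for t in np.radians(np.arange(0,91,4.5))]
print(np.diff(P,axis=0).round(4)*1000)
E
```

```text
3.7167 [ 0.45401148 -0.03743551  0.29171251] [ 0.55507174 -0.18067152  1.25650782] 0.026566527175932872
[[  3.6 -10. ]
 [  4.3  -9.7]
 [  5.1  -9.3]
 [  5.8  -8.9]
 [  6.5  -8.4]
 [  7.1  -7.9]
 [  7.7  -7.3]
 [  8.3  -6.6]
 [  8.8  -6. ]
 [  9.2  -5.3]
 [  9.6  -4.5]
 [  9.9  -3.8]
 [ 10.2  -3. ]
 [ 10.4  -2.2]
 [ 10.5  -1.4]
 [ 10.6  -0.5]
 [ 10.6   0.3]
 [ 10.5   1.1]
 [ 10.4   2. ]
 [ 10.2   2.8]]
```

View pics/g.png

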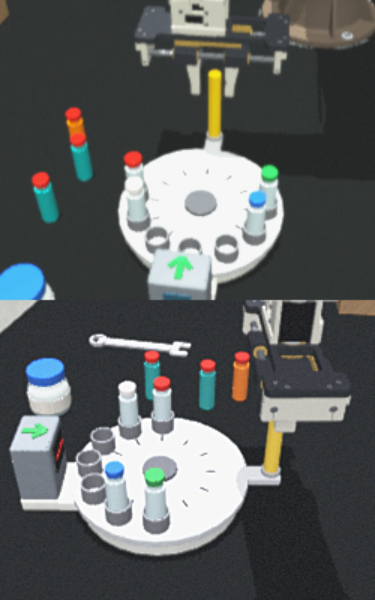

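The fingers are still closing (27 mm open) with the post between them.

>>> {"fn": "move_arm", "kwargs": {"deltas": [[0,0,0,0,0,0],[0,0,0,0,0,0],[0,0,0,0,0,0],[0,0,0,0,0,0],[0,0,0,0,0,0]], "claw": 255, "squeeze": 12}}

```text
t: 4.23
eef_pos: [0.4539, -0.0374, 0.2916]
ee_rot: [3.141, -0.0, -2.837]
force: [-3.0, 2.7, 3.3]
width: 0.018
```

>>> {"fn": "move_arm", "kwargs": {"deltas": [[1.7,-5.0,0,0,0,2.25],[1.9,-5.0,0,0,0,2.25],[2.1,-4.9,0,0,0,2.25],[2.2,-4.8,0,0,0,2.25],[2.4,-4.7,0,0,0,2.25]]}}

```text
t: 4.65
eef_pos: [0.4643, -0.0623, 0.2916]
ee_rot: [-3.141, -0.001, -2.639]
force: [-1.0, -0.5, 0.6]
width: 0.018
```

>>> {"fn": "move_arm", "kwargs": {"deltas": [[2.7,-4.6,0,0,0,2.25],[2.8,-4.5,0,0,0,2.25],[3.0,-4.4,0,0,0,2.25],[3.2,-4.3,0,0,0,2.25],[3.3,-4.1,0,0,0,2.25]]}}

```text
t: 5.07
eef_pos: [0.4793, -0.0846, 0.2917]
ee_rot: [-3.141, -0.001, -2.442]
force: [-1.9, -2.8, 1.2]
width: 0.018
```

>>> {"fn": "move_arm", "kwargs": {"deltas": [[3.5,-4.0,0,0,0,2.25],[3.6,-3.8,0,0,0,2.25],[3.8,-3.7,0,0,0,2.25],[4.0,-3.5,0,0,0,2.25],[4.1,-3.4,0,0,0,2.25]]}}

```text
t: 5.48
eef_pos: [0.4978, -0.1031, 0.2916]
ee_rot: [3.141, -0.002, -2.246]
force: [-4.1, -1.3, 4.2]
width: 0.0176
```

>>> {"fn": "move_arm", "kwargs": {"deltas": [[4.2,-3.2,0,0,0,2.25],[4.4,-3.0,0,0,0,2.25],[4.5,-2.9,0,0,0,2.25],[4.6,-2.7,0,0,0,2.25],[4.7,-2.5,0,0,0,2.25]]}}

```text
t: 5.9
eef_pos: [0.5201, -0.1179, 0.2917]
ee_rot: [3.14, -0.003, -2.05]
force: [-4.2, -7.6, 3.8]
width: 0.0178
```

>>> {"fn": "move_arm", "kwargs": {"deltas": [[4.8,-2.3,0,0,0,2.25],[4.8,-2.2,0,0,0,2.25],[4.9,-2.0,0,0,0,2.25],[5.0,-1.8,0,0,0,2.25],[5.1,-1.6,0,0,0,2.25]]}}

```text
t: 6.32
eef_pos: [0.5449, -0.1285, 0.2917]
ee_rot: [3.14, -0.004, -1.854]
force: [-3.4, -12.3, 2.6]
width: 0.0179
```

>>> {"fn": "move_arm", "kwargs": {"deltas": [[5.1,-1.4,0,0,0,2.25],[5.2,-1.2,0,0,0,2.25],[5.2,-1.0,0,0,0,2.25],[5.2,-0.8,0,0,0,2.25],[5.3,-0.6,0,0,0,2.25]]}}

```text
t: 6.73
eef_pos: [0.5705, -0.1339, 0.2917]
ee_rot: [3.138, -0.004, -1.657]
force: [-4.5, -13.7, 2.8]
width: 0.0177
```

>>> {"fn": "move_arm", "kwargs": {"deltas": [[5.3,-0.8,0,0,0,2.25],[5.3,-0.6,0,0,0,2.25],[5.3,-0.4,0,0,0,2.25],[5.3,-0.2,0,0,0,2.25],[5.3,0.1,0,0,0,2.25]]}}

```text
t: 7.15
eef_pos: [0.598, -0.1351, 0.2917]
ee_rot: [3.141, -0.002, -1.461]
force: [-0.7, -7.7, 0.7]
width: 0.0176
```

>>> {"fn": "move_arm", "kwargs": {"deltas": [[5.2,0.6,0,0,0,2.25],[5.2,0.9,0,0,0,2.25],[5.2,1.1,0,0,0,2.25],[5.1,1.3,0,0,0,2.25],[5.1,1.5,0,0,0,2.25]]}}

```text
t: 7.57
eef_pos: [0.6247, -0.1301, 0.2918]
ee_rot: [-3.141, -0.004, -1.264]
force: [5.7, -12.5, -3.6]
width: 0.0178
```

```bash
python3 - <<'E'
from h import *
s=arm.get_state();print(s["t"],s["eef_pos"],s["force"],s["width"])
a=np.vstack([arm.grab_frame("scene")[100:320,130:380],arm.grab_frame("side")[120:300,130:380]])
cv2.imwrite("pics/t.png",cv2.resize(a,None,fx=1.5,fy=1.5)[...,::-1])
P=np.array([[.4539,-.0374],[.4643,-.0623],[.4793,-.0846],[.4978,-.1031],[.5201,-.1179],[.5449,-.1285],[.5705,-.1339],s["eef_pos"][:2]])
x=np.linalg.lstsq(np.c_[2*P,np.ones(8)],(P**2).sum(1),rcond=None)[0];c=x[:2]
print(c,np.sqrt(x[2]+c@c),np.degrees(np.arctan2(*(P-c).T[::-1]))%360)
E
```

```text
7.5667 [ 0.62474778 -0.13006868  0.29180781] [  5.67838634 -12.50555244  -3.59981343] 0.017779006145435833
[0.58709726 0.00479039] 0.1398796712454535 [197.57565967 208.65002434 219.66706613 230.3865816  241.36247102
 252.43318048 263.17579245 285.5988914 ]
```

View pics/t.png

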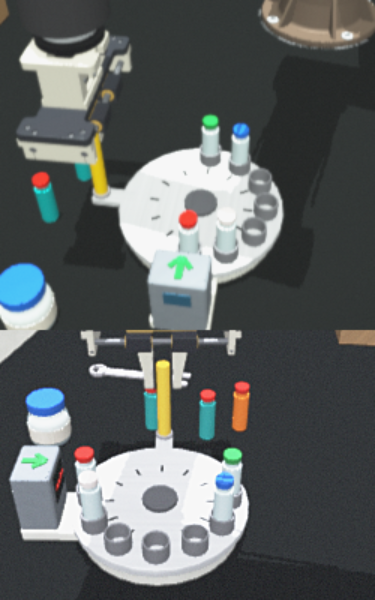

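The disc is turned and the red cap now stands in front of the reader in both views, with the other vials upright. I'm opening the gripper and backing off straight up.

>>> {"fn": "move_arm", "kwargs": {"deltas": [[0,0,0,0,0,0],[0,0,0,0,0,0],[0,0,0,0,0,0],[0,0,0,0,0,0],[0,0,0,0,0,0]], "claw": 0}}

```text
t: 8.08
eef_pos: [0.6236, -0.1277, 0.2916]
ee_rot: [3.142, 0.0, -1.266]
force: [-1.7, 0.4, 0.2]
width: 0.0455
```

>>> {"fn": "move_arm", "kwargs": {"deltas": [[0,0,0,0,0,0],[0,0,0,0,0,0],[0,0,0,0,0,0],[0,0,0,0,0,0],[0,0,0,0,0,0]]}}

```text
t: 8.5
eef_pos: [0.6236, -0.1278, 0.2917]
ee_rot: [-3.142, -0.0, -1.266]
force: [0.1, -0.6, 0.3]
width: 0.0791
```

>>> {"fn": "move_arm", "kwargs": {"deltas": [[0,0,10,0,0,0],[0,0,20,0,0,0],[0,0,25,0,0,0],[0,0,25,0,0,0],[0,0,25,0,0,0]]}}

```text
t: 8.92
eef_pos: [0.6235, -0.1279, 0.3986]
ee_rot: [-3.141, -0.0, -1.266]
force: [-0.3, -0.8, -1.4]
width: 0.0876
```

>>> {"fn": "move_arm", "kwargs": {"deltas": [[-20,-25,5,0,0,0],[-20,-25,5,0,0,0],[-20,-25,5,0,0,0],[-20,-25,5,0,0,0],[-20,-25,0,0,0,0]]}}

```text
t: 9.33
eef_pos: [0.5226, -0.2539, 0.4189]
ee_rot: [-3.139, -0.002, -1.266]
force: [-0.1, -0.2, 0.8]
width: 0.0877
```

```bash
python3 - <<'E'
from h import *
s=arm.get_state();print(s["t"],s["eef_pos"],s["force"],s["width"])
a=np.vstack([arm.grab_frame("scene")[100:320,130:380],arm.grab_frame("side")[120:300,130:380]])
cv2.imwrite("pics/f.png",cv2.resize(a,None,fx=1.5,fy=1.5)[...,::-1])
for c in("scene","side"):
    for n,z in(("carousel_base",0),("handle_top",.15),("vial_red",.034)):
        for r in arm.spot_point(n,c)[:4]: print(c,n,r["score"],np.round(r["xy"]),atz(c,r["xy"],z))
E
```

```text
9.3333 [ 0.52263772 -0.25387214  0.41891132] [-0.10600888 -0.21269386  0.76022092] 0.08770283797592511
scene carousel_base 0.8 [267. 245.] [0.5792 0.008  0.    ]
scene handle_top 0.69 [192. 185.] [ 0.6205 -0.1233  0.15  ]
scene vial_red 0.71 [255. 273.] [0.6729 0.0268 0.034 ]
scene vial_red 0.71 [185. 200.] [ 0.5611 -0.197   0.034 ]
scene vial_red 0.64 [188. 214.] [ 0.5967 -0.1658  0.034 ]
side carousel_base 0.59 [237. 251.] [0.5833 0.0132 0.    ]
side handle_top 0.72 [238. 141.] [ 0.6254 -0.1301  0.15  ]
side vial_red 0.73 [290. 184.] [ 0.5235 -0.1776  0.034 ]
side vial_red 0.65 [269. 189.] [ 0.5645 -0.148   0.034 ]
side vial_red 0.59 [228. 184.] [ 0.6526 -0.1396  0.034 ]
```

View pics/f.png

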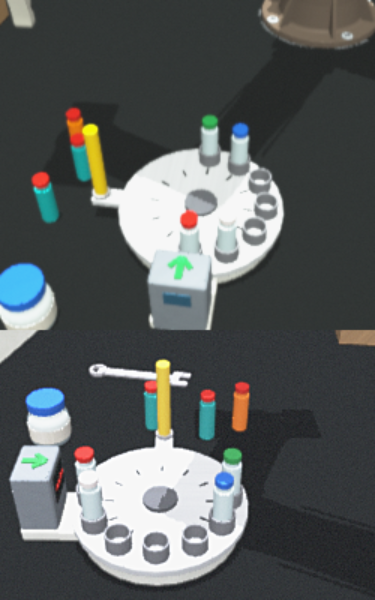

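The red vial stands upright in its cup in front of the reader, and the handle is at about 287° (start 197.5°), which is 90° of turn. The gripper is clear of everything.

```bash
python3 -c "
from station import arm
print(arm.job_done())"
```

```text
the job is handed in; nothing more can be done
None
```

I turned the carousel three clicks anticlockwise (+90°), so the red-capped vial now stands in front of the code reader, and handed the job in at about 9.4 s. I pinched the yellow post from above at about 12 N, led it round, let go so the click could draw the disc in, and backed the gripper away. Nothing touched the vials.

**Final checks:**
- **Turn:** the handle went from about 197.5° to 287° in the world frame, within about 1° of the 90° wanted.
- **Pictures:** in both fixed views after release, the red vial stands in its cup facing the reader, and the other vials and look-alikes are upright.
- **Forces:** the highest wrist reading at the end of any move was about 14 N, and it was near zero at the end.

**Disagreements:**
- **Position estimates:** the cameras differed by 5–10 mm on the handle and axis positions, and my path ran slightly off the true circle.
- **Side camera:** the network did not report the red vial at the reader in the last side view. There I relied on the picture itself, plus the scene camera, which put the vial about 4° from the estimated reader direction.

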